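# Put the press tools back in their holders

## Robot

A 6-joint arm with a two-finger parallel gripper is mounted at the origin on the work surface. World frame = base frame: x ahead of the robot, y to its left, z up, the work surface at z = 0. Lengths are in m, angles in rad, forces in N, time in s.
With the tool pointing down it reaches from about 0.225 to 0.875 m from the base axis. Payload 3.4 kg.
Tool frame: the origin (TCP) lies midway between the tips of the shut fingers; the grasp point (between the pads) lies 19 mm behind it; x points along the fingers, z is the direction in which the jaws open and shut, and the axes are right-handed (so a half turn about x gives the same grasp; the last joint's range is limited). The gripper opens to 85 mm and grips with 20 to 120 N. Pads are 22 mm wide; open, the fingers measure 114 mm over their backs; the gripper's body (76 mm by 85 mm) begins 54 mm behind the grasp point. The pads swing forward as they close: fully open they stand 13 mm farther back than shut.
Start: joints at [1.105, 0.276, 1.505, -0, 1.361, -0.121], TCP at [0.194, 0.541, 0.231] pointing down, gripper open.
Joint ranges: [-2.89, 2.89], [-0.75, 2.08], [0.22, 2.7], [-1.18, 4.32], [0.11, 2.71], [-2.7, 2.7]. Speed limits (rad/s): [2.57, 2.57, 3.14, 3.14, 3.14, 3.14].

## Interface

Orientations are given as a unit quaternion [w, x, y, z].
In Python, from rig import manip, eyes gives the robot as it stands. The module is installed in compiled form; this text tells all that it offers.
- The arm moves only by the shell command python3 -m crank 'ROWS' [FORCE]. ROWS is JSON, a list of rows, each a list of 7 numbers: the shift along the tool's x, y, z in cm, then the turn, a rotation vector about the tool's x, y, z in degrees, then the finger opening in cm, from 0 to 8.54. A call has 1 to 5 rows; each row is the pose to reach, as a shift and turn from the pose commanded when the call began, along the tool's axes at that moment; what a row does not reach only later rows make up. A row lasts 1/8 s, in which the tool goes at most 62.5 mm and 10.7 degrees, less where a joint would pass 70% of its speed; a pose out of reach is approached as far as the arm can. A call with a gripper value outside its range is refused whole. The fingers move at their own pace and stop on an object; FORCE is the grip in N (left out, the last holds). Time passes only in rows, so rows that repeat a pose let the fingers close. It gives the time, the measured TCP pose, the force and the opening at its end, in the units of the state.
- manip.get_state(): the state, without advancing time (a new reading comes with each control period).
- eyes.get_image(name): name is "scene" or "top" or "wrist"; returns a dict with "color" (480x640x3 uint8, blue, green, red), "z_map" (480x640 float32, m along the optical axis (not along the pixel's ray), 0 where there is no reading), "vertical_fov" (degrees; the focal length in pixels is half the picture's height over the tangent of half this angle, whatever the lens; pixels are square), "cx", "cy" (the principal point, pixels), "eye" and "attitude" of the camera in the world. Camera axes: x right, y up, looking along -z (the intrinsics and any distortion apply to the point x, -y, -z); pixel columns grow to the right and rows downward; lengths in m; the calibration is good to about 2 mm. A picture is of the moment at which its call begins.
- manip.sign_off(): hands the job in, once; it reports no verdict.
The state is a dict: "clock": time; "qpos": joint angles; "qd": joint speeds; "effort": joint torques, N m; "position": TCP position; "ee_rot": TCP orientation; "contact_force": force on the tool from outside, world axes, zero at the start; "moment": the same for the moment, N m; "width": finger opening in m.
Only numpy, scipy, OpenCV 4.12 (cv2) and the standard library are available. Lean on these libraries where they do the work, as an engineer would, in place of code of your own. Each camera call takes 0.05 s, during which the arm holds its last target.

## Task

Put the four steel press tools away: set each one upright in the plywood holder whose recess has its shape and size, so that its flange lies flat on the recess floor. Set them down gently without dropping them, let go of them all, and leave the oil bottle and the wrench where they are.

Things in the scene. Friction and masses are not known exactly. Their poses are not given: they have to be found in the camera images.
- big_round_tool: large round press tool of bare steel: a disc flange of 64 mm diameter, 18 mm thick. On top of the flange, at its centre, stands a square steel tenon, 22 x 22 mm with its sides parallel to the body's x and y, rising from 18 mm to 68 mm above the underside: hold the tool by it. Origin: centre of the underside; z up along the tenon. Starts upright on the bench, at any yaw. Loose, mass about 0.5 to 0.7 kg.
- small_round_tool: small round press tool of bare steel: a disc flange of 40 mm diameter, 18 mm thick. On top of the flange, at its centre, stands a square steel tenon, 22 x 22 mm with its sides parallel to the body's x and y, rising from 18 mm to 68 mm above the underside: hold the tool by it. Origin: centre of the underside; z up along the tenon. Starts upright on the bench, at any yaw. Loose, mass about 0.3 to 0.4 kg.
- square_tool: square press tool of bare steel: a flange 54 x 54 mm (sides along x and y), 18 mm thick. On top of the flange, at its centre, stands a square steel tenon, 22 x 22 mm with its sides parallel to the body's x and y, rising from 18 mm to 68 mm above the underside: hold the tool by it. Origin: centre of the underside; z up along the tenon. Starts upright on the bench, at any yaw. Loose, mass about 0.45 to 0.65 kg.
- bar_tool: oblong press tool of bare steel: a flange 90 mm long (along x) and 34 mm wide (along y), 18 mm thick. On top of the flange, at its centre, stands a square steel tenon, 22 x 22 mm with its sides parallel to the body's x and y, rising from 18 mm to 68 mm above the underside: hold the tool by it. Origin: centre of the underside; z up along the tenon. Starts upright on the bench, at any yaw. Loose, mass about 0.45 to 0.7 kg.
- big_round_holder: plywood block 104 x 104 x 16 mm with a round recess of 80 mm diameter in its top: the place of the large round tool. The recess is 10 mm deep: its dark rubber floor lies 6 mm above the bench and the rim 16 mm. It leaves 8 mm of room all round the matching flange. Fixed to the bench. Origin: centre of the underside, on the bench, straight below the centre of the recess; z up; x and y along the block's sides.
- small_round_holder: plywood block 80 x 80 x 16 mm with a round recess of 56 mm diameter in its top: the place of the small round tool. The recess is 10 mm deep: its dark rubber floor lies 6 mm above the bench and the rim 16 mm. It leaves 8 mm of room all round the matching flange. Fixed to the bench. Origin: centre of the underside, on the bench, straight below the centre of the recess; z up; x and y along the block's sides.
- square_holder: plywood block 94 x 94 x 16 mm with a square recess of 70 x 70 mm (sides along x and y) in its top: the place of the square tool. The recess is 10 mm deep: its dark rubber floor lies 6 mm above the bench and the rim 16 mm. It leaves 8 mm of room all round the matching flange. Fixed to the bench. Origin: centre of the underside, on the bench, straight below the centre of the recess; z up; x and y along the block's sides.
- bar_holder: plywood block 124 x 68 x 16 mm with an oblong recess 106 mm long (along x) and 50 mm wide (along y) in its top: the place of the oblong tool. The recess is 10 mm deep: its dark rubber floor lies 6 mm above the bench and the rim 16 mm. It leaves 8 mm of room all round the matching flange. Fixed to the bench. Origin: centre of the underside, on the bench, straight below the centre of the recess; z up; x and y along the block's sides.
- oil_bottle: white plastic oil bottle with a red cap, 38 mm diameter, 90 mm tall, standing loose among the tools; origin at the centre of its underside. A bystander: leave it alone.
- wrench: plain steel wrench, 170 mm long, lying loose behind the oil bottle as the robot sees it; origin on its underside about the middle, length along its x. A bystander: leave it alone.
There are look-alikes about, which are no part of the job. Leave any orange look-alike of the big_round_holder alone. Leave any blue look-alike of the small_round_tool alone.

How it is judged:
By the outcome, as a careful person would: the job done as asked, in the order asked, and still so for the second after the job is handed in, with the robot touching nothing.
It also fails if it takes over 131 s, if anything falls off the work surface, if the arm or the gripper's body presses on something with over 40 N, if the wrist force passes 120 N, or if a joint passes its speed limit or range.

## Working session

There is one attempt and no reset: what is moved stays moved. The work goes in short steps, Python scripts to look and compute and a shell command to move; the robot and the scene stay as the last step left them, time stands still between calls to the robot, and variables do not carry over. Pictures are saved under pics/ and viewed, and the job is handed in when it is done.

```bash
mkdir -p pics; ls; python3 - <<'E'
from rig import manip, eyes
import cv2
print(manip.get_state())
for n in ["scene","top","wrist"]:
    d=eyes.get_image(n)
    cv2.imwrite(f"pics/{n}0.png",d["color"])
    print(n,{k:v for k,v in d.items() if k not in("color","z_map")}, d["z_map"].min(),d["z_map"].max())
E
```

```text
pics
{'clock': 0.0, 'qpos': array([ 1.10499562e+00,  2.76612354e-01,  1.50613583e+00, -6.10415374e-06,
        1.36070406e+00, -1.21006521e-01]), 'qd': array([-7.37127470e-04,  8.29210429e-05, -8.42697586e-04,  2.59532707e-04,
        1.63182956e-03,  1.15284383e-03]), 'effort': array([ 1.48308172e-03, -4.16763783e+01, -2.45809042e+01, -1.49236178e-05,
        1.08019420e-02,  1.28009253e-05]), 'position': array([0.19412249, 0.54067736, 0.23042874]), 'ee_rot': array([ 0.5777814 , -0.40712862,  0.57893837,  0.40650375]), 'contact_force': array([-0.01149037,  0.44479155, -0.32688597]), 'moment': array([-0.01708994, -0.00655135, -0.01776247]), 'width': 0.08537382216236031}
scene {'vertical_fov': 44.75410188350595, 'cx': 315.09714721611857, 'cy': 246.28462077105794, 'eye': array([ 1.69662885, -0.17659037,  0.80941578]), 'attitude': array([0.68568443, 0.37407924, 0.29844638, 0.54848094])} 0.0 3.9999995
top {'vertical_fov': 51.946108160738575, 'cx': 324.827768340796, 'cy': 236.7714000841008, 'eye': array([0.37024852, 0.08159992, 1.15349427]), 'attitude': array([ 0.71543769,  0.03678092, -0.05039419, -0.6958854 ])} 0.0 2.0844622
wrist {'vertical_fov': 69.46192263215997, 'cx': 316.3934420929365, 'cy': 236.03412197448995, 'eye': array([0.12622748, 0.56660075, 0.37325289]), 'attitude': array([ 0.80932212, -0.11834105, -0.08169327,  0.5694904 ])} 0.0 1.2339904
```

View pics/top0.png

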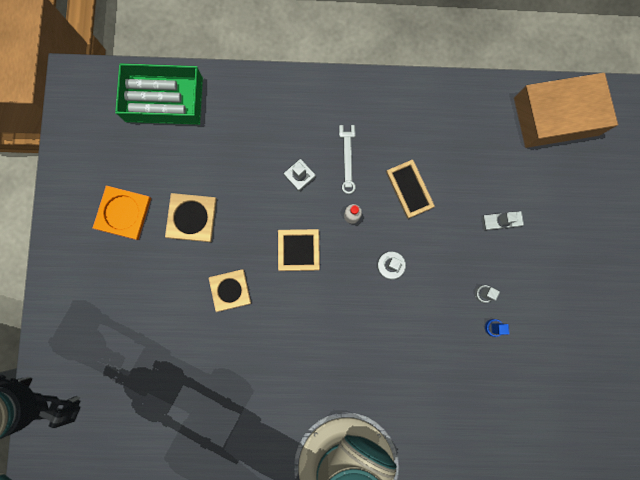

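View pics/scene0.png

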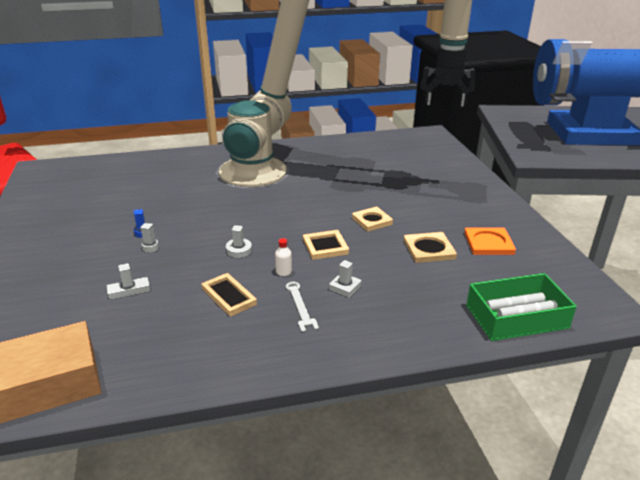

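View pics/wrist0.png

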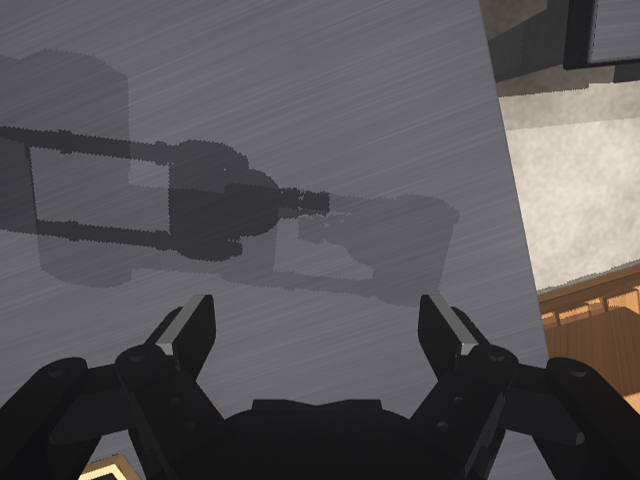

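```bash
cat > h.py <<'E'
import numpy as np, cv2
from scipy.spatial.transform import Rotation as R
from rig import manip, eyes
def rot(q): return R.from_quat([q[1],q[2],q[3],q[0]])
def cloud(d):
    f=240/np.tan(np.radians(d["vertical_fov"]/2)); z=d["z_map"].astype(float)
    v,u=np.mgrid[0:480,0:640]
    P=np.stack([(u-d["cx"])/f*z,-(v-d["cy"])/f*z,-z],-1)
    W=P@rot(d["attitude"]).as_matrix().T+d["eye"]; W[z==0]=np.nan
    return W
def ray(d,uv,h):
    f=240/np.tan(np.radians(d["vertical_fov"]/2)); uv=np.asarray(uv,float).reshape(-1,2)
    P=np.stack([(uv[:,0]-d["cx"])/f,-(uv[:,1]-d["cy"])/f,-np.ones(len(uv))],-1)
    W=P@rot(d["attitude"]).as_matrix().T
    return d["eye"]+W*((h-d["eye"][2])/W[:,2])[:,None]
def proj(d,p):
    f=240/np.tan(np.radians(d["vertical_fov"]/2))
    c=rot(d["attitude"]).inv().apply(np.asarray(p)-d["eye"])
    return np.array([d["cx"]+f*c[0]/-c[2], d["cy"]-f*c[1]/-c[2]])
def rect(p):
    (c,s,a)=cv2.minAreaRect((p[:,:2]*1000).astype(np.float32)); return np.round(c,1),np.round(s,1),round(a,1)
E
python3 - <<'E'
from h import *
d=eyes.get_image("top"); W=cloud(d); img=d["color"]
hsv=cv2.cvtColor(img,cv2.COLOR_BGR2HSV)
print("bench z:",np.nanpercentile(W[300:400,420:470,2],[1,50,99]))
Z=W[...,2]
# tall things
def comps(m,name,mn=15):
    n,l,s,c=cv2.connectedComponentsWithStats(m.astype(np.uint8))
    for i in range(1,n):
        if s[i,4]>=mn:
            p=W[l==i]; print(name,"px",c[i].round(0),"n",s[i,4],rect(p),"z",np.nanpercentile(p[:,2],[5,50,95]).round(4),"hsv",np.median(hsv[l==i],0))
roi=np.zeros((480,640),bool); roi[120:350,90:540]=True
comps(roi&(Z>0.055)&(Z<.1),"tall")
comps(roi&(Z>0.015)&(Z<.03),"mid")
ply=(hsv[...,0]>10)&(hsv[...,0]<25)&(hsv[...,1]>70)&(hsv[...,2]>150)&roi
comps(ply,"ply",40)
# ply outer contours cast onto z=.016
cs,_=cv2.findContours(ply.astype(np.uint8),cv2.RETR_CCOMP,cv2.CHAIN_APPROX_NONE)
for c in cs:
    if len(c)>30: print("contour",rect(ray(d,c.reshape(-1,2),.016)))
E
```

```text
bench z: [-0.00511885 -0.00022391  0.00472982]
tall px [536. 129.] n 154 (array([ 770.7, -418.1]), array([48.7, 14.4]), 9.5) z [0.0574 0.0703 0.077 ] hsv [ 16. 137.  81.]
tall px [298. 169.] n 107 (array([658.9, 126.9]), array([22.6, 21.6]), 41.8) z [0.0594 0.0678 0.0712] hsv [ 71.  10. 223.]
tall px [353. 211.] n 194 (array([565.8,   1.2]), array([34.5, 34.1]), 1.2) z [0.0568 0.0654 0.0915] hsv [ 22.   20.  193.5]
tall px [510. 217.] n 114 (array([ 563.8, -356.3]), array([21.8, 23.4]), 4.3) z [0.0573 0.0665 0.0709] hsv [ 70.5  12.  201. ]
tall px [394. 263.] n 111 (array([450.9, -93.5]), array([22.6, 21.8]), 66.2) z [0.0608 0.0668 0.0703] hsv [ 71.   9. 224.]
tall px [492. 293.] n 119 (array([ 390.5, -310.9]), array([22.5, 21.8]), 64.4) z [0.0589 0.0668 0.0705] hsv [ 70.  12. 212.]
tall px [502. 329.] n 120 (array([ 314.1, -332.8]), array([20.3, 24.5]), 1.8) z [0.0574 0.067  0.0707] hsv [109. 207. 219.]
mid px [176. 120.] n 89 (array([778.7, 433.2]), array([  4.5, 125.1]), 1.4) z [0.0155 0.0192 0.0267] hsv [ 69. 197.  64.]
mid px [526. 134.] n 91 (array([ 774.9, -413. ]), array([65.
[... 2250 characters left out ...]
113 0.0161 0.0197] hsv [ 21. 106. 236.]
contour (array([382.5, 277.3]), array([81. , 81.4]), 14.9)
contour (array([382.7, 277.4]), array([58.6, 57.3]), 47.1)
contour (array([480. , 122.6]), array([94.9, 94.6]), 3.2)
contour (array([480.2, 123. ]), array([72.2, 74.3]), 1.7)
contour (array([549.4, 376.2]), array([105.3, 105. ]), 86.3)
contour (array([549. , 376.2]), array([80.5, 81.5]), 47.9)
contour (array([556.1, 537. ]), array([106.2, 104.9]), 77.2)
contour (array([565.2, 568.9]), array([16.4, 57.1]), 71.5)
contour (array([ 633.5, -137.2]), array([124.7,  68.8]), 25.0)
contour (array([ 633.7, -137.4]), array([110. ,  54.1]), 25.1)
contour (array([ 790.1, -443.7]), array([ 9.8, 42.6]), 88.4)
```

```bash
python3 - <<'E'
import cv2
a=cv2.imread("pics/top0.png")
cv2.imwrite("pics/crop_r.png",cv2.resize(a[150:350,340:540],(600,600),interpolation=cv2.INTER_CUBIC))
cv2.imwrite("pics/crop_l.png",cv2.resize(a[140:320,90:330],(800,600),interpolation=cv2.INTER_CUBIC))
E
```

```text
(no output)
```

View pics/crop_r.png

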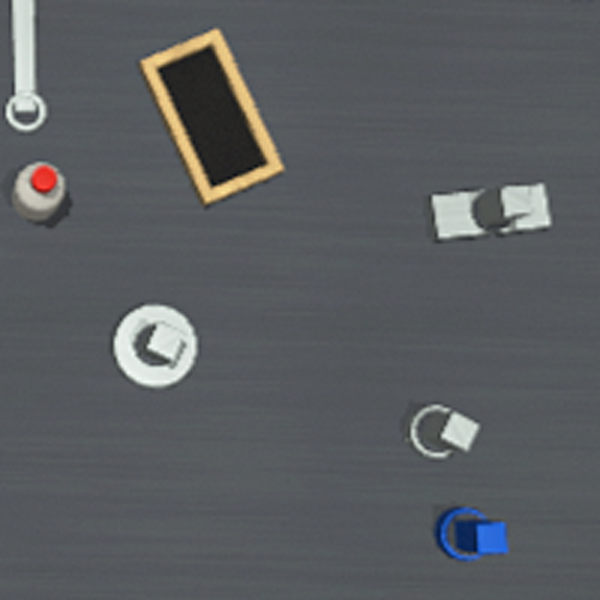

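View pics/crop_l.png

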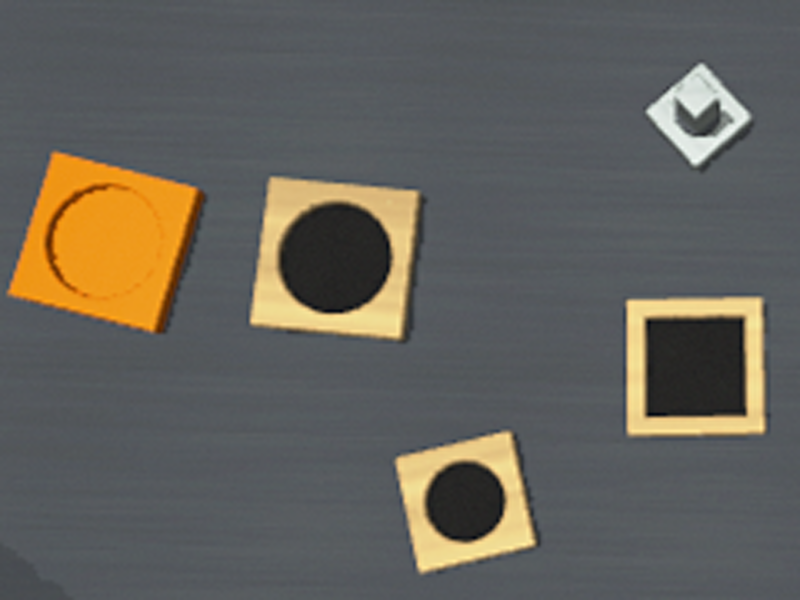

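```bash
cat >> h.py <<'E'
def plan(x,y,z,th,sym=90):
    """target TCP in mm, jaw yaw th deg (any +sym*k); print shift cm / turn deg in tool axes"""
    s=manip.get_state(); Rc=rot(s["ee_rot"]); M=Rc.as_matrix()
    cur=np.degrees(np.arctan2(M[1,2],M[0,2]))
    out=[]
    for k in range(-4,5):
        t=th+sym*k; dt=(t-cur+180)%360-180
        out.append((abs(dt),dt,t))
    seen=set()
    sh=Rc.inv().apply(np.array([x,y,z])/1000-s["position"])*100
    print("t %.2f pos"%s["clock"],(s["position"]*1000).round(1),"jaw yaw %.1f"%cur,"tilt %.2f"%np.degrees(np.arccos(-M[2,0])),"F",s["contact_force"].round(1),"w %.1fmm"%(s["width"]*1000),"q1 %.2f q6 %.2f"%(s["qpos"][0],s["qpos"][5]))
    print("shift cm",sh.round(2))
    for a,dt,t in sorted(out):
        if round(dt) in seen: continue
        seen.add(round(dt)); c,n=np.cos(np.radians(t)),np.sin(np.radians(t))
        T=R.from_matrix(np.array([[0,-n,c],[0,c,n],[-1,0,0]]))
        print(" jaw %.1f turn"%(t%360), np.degrees((Rc.inv()*T).as_rotvec()).round(1))
E
python3 -c "
from h import *
plan(451,-93.4,200,66.2)"
```

```text
t 0.20 pos [194.2 540.9 230.8] jaw yaw 70.2 tilt 0.06 F [-0.9 -0.3 -0.2] w 85.3mm q1 1.11 q6 -0.12
shift cm [  3.13 -45.61 -51.01]
 jaw 66.2 turn [ 4.  -0.1 -0. ]
 jaw 156.2 turn [-86.   -0.   -0.1]
 jaw 336.2 turn [94.  -0.1  0. ]
 jaw 246.2 turn [-1.76e+02  0.00e+00 -1.00e-01]
```

```bash
python3 -m crank '[[0,-20,-22.4,0,0,0,5],[0,-20,-22.4,0,0,0,5],[0,-20,-22.4,0,0,0,5],[0,-20,-22.4,0,0,0,5],[0,-20,-22.4,0,0,0,5]]' 70; python3 -c "
from h import *
plan(451,-93.4,200,66.2)"
```

```text
clock: 0.82
position: [0.3072, 0.2606, 0.2313]
ee_rot: [0.579, -0.407, 0.578, 0.407]
contact_force: [1.0, 0.8, 0.2]
width: 0.0501
t 0.82 pos [307.2 260.6 231.3] jaw yaw 70.2 tilt 0.03 F [1.  0.8 0.2] w 50.1mm q1 0.53 q6 -0.69
shift cm [  3.15 -25.51 -28.45]
 jaw 66.2 turn [4. 0. 0.]
 jaw 156.2 turn [-86.  -0.   0.]
 jaw 336.2 turn [94.  0.  0.]
 jaw 246.2 turn [-1.76e+02 -1.00e-01  0.00e+00]
```

```bash
python3 -m crank '[[3.1,-25.5,-28.4,4,0,0,5],[3.1,-25.5,-28.4,4,0,0,5],[3.1,-25.5,-28.4,4,0,0,5],[3.1,-25.5,-28.4,4,0,0,5],[3.1,-25.5,-28.4,4,0,0,5]]' 70; python3 -m crank '[[3.1,-3,-3,0,0,0,5],[3.1,-3,-3,0,0,0,5],[3.1,-3,-3,0,0,0,5]]' ; python3 -c "
from h import *
plan(451,-93.4,200,66.2)
d=eyes.get_image('wrist'); cv2.imwrite('pics/w1.png',d['color'])"
```

```text
clock: 1.45
position: [0.4248, -0.0277, 0.206]
ee_rot: [0.593, -0.386, 0.592, 0.386]
contact_force: [1.3, -0.6, -0.2]
width: 0.0499
clock: 1.82
position: [0.4393, -0.0647, 0.175]
ee_rot: [0.592, -0.386, 0.592, 0.387]
contact_force: [0.1, 0.3, 0.3]
width: 0.05
t 1.82 pos [439.3 -64.7 175. ] jaw yaw 66.2 tilt 0.08 F [0.1 0.3 0.3] w 50.0mm q1 -0.30 q6 -1.46
shift cm [-2.51 -2.23 -2.15]
 jaw 66.2 turn [ 0.   0.  -0.1]
 jaw 156.2 turn [-90.    0.1  -0. ]
 jaw 336.2 turn [90.  -0.  -0.1]
 jaw 246.2 turn [-1.8e+02  1.0e-01  1.0e-01]
```

View pics/w1.png

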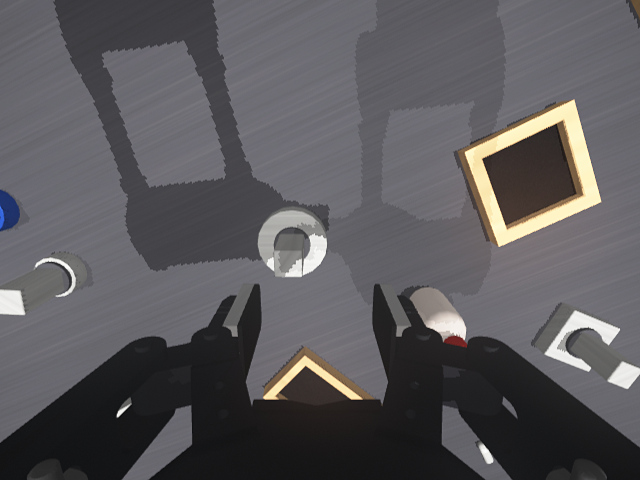

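```bash
cat >> h.py <<'E'
def tallw(d,zlo=.055,zhi=.075,near=None,rad=60,name=""):
    W=cloud(d); Z=W[...,2]; m=(Z>zlo)&(Z<zhi)
    if near is not None: m&=np.hypot(W[...,0]*1000-near[0],W[...,1]*1000-near[1])<rad
    n,l,s,c=cv2.connectedComponentsWithStats(m.astype(np.uint8))
    for i in range(1,n):
        if s[i,4]>60:
            p=W[l==i]; print(name,"px",c[i].round(0),"n",s[i,4],rect(p),"z med",np.median(p[:,2]).round(4))
E
python3 -c "
from h import *
d=eyes.get_image('wrist')
tallw(d,.06,.075,(451,-93),40)
tallw(d,.0145,.024,(451,-93),60)
W=cloud(d); print(np.nanmedian(W[120:180,350:450,2]))
plan(451,-93,31,66.2)"
```

```text
px [287. 262.] n 833 (array([452.1, -93.6]), array([21.8, 21.9]), 65.8) z med 0.0681
 px [293. 237.] n 2486 (array([451.1, -92.8]), array([63.1, 59.9]), 56.4) z med 0.0184
0.0001689222294018189
t 1.93 pos [439.6 -64.2 175.7] jaw yaw 66.3 tilt 0.05 F [-0.3 -0.1 -0.1] w 49.9mm q1 -0.30 q6 -1.46
shift cm [14.47 -2.19 -2.19]
 jaw 66.2 turn [0.1 0.  0. ]
 jaw 156.2 turn [-89.9  -0.    0.1]
 jaw 336.2 turn [90.1  0.1  0. ]
 jaw 246.2 turn [-1.799e+02 -1.000e-01  1.000e-01]
```

```bash
python3 -m crank '[[0,-2.2,-2.2,0,0,0,5],[5,-2.2,-2.2,0,0,0,5],[10,-2.2,-2.2,0,0,0,5],[14.4,-2.2,-2.2,0,0,0,5],[14.4,-2.2,-2.2,0,0,0,5]]' 70; python3 -m crank '[[0,0,0,0,0,0,5],[0,0,0,0,0,0,5]]'; python3 -c "
from h import *
plan(451.5,-93,31,66.2)"
```

```text
clock: 2.55
position: [0.4487, -0.0922, 0.0295]
ee_rot: [0.591, -0.385, 0.593, 0.389]
contact_force: [0.4, -0.9, -0.3]
width: 0.0497
clock: 2.8
position: [0.4529, -0.0945, 0.0331]
ee_rot: [0.593, -0.388, 0.591, 0.385]
contact_force: [0.7, 0.4, 0.3]
width: 0.0504
t 2.80 pos [452.9 -94.5  33.1] jaw yaw 66.3 tilt 0.27 F [0.7 0.4 0.3] w 50.4mm q1 -0.36 q6 -1.51
shift cm [0.21 0.18 0.08]
 jaw 66.2 turn [0.1 0.  0.3]
 jaw 156.2 turn [-89.9  -0.2   0.2]
 jaw 336.2 turn [90.1  0.2  0.2]
 jaw 246.2 turn [-179.9   -0.4    0. ]
```

```bash
python3 -m crank '[[0,0,0,0,0,0,2],[0,0,0,0,0,0,1],[0,0,0,0,0,0,1],[0,0,0,0,0,0,1],[0,0,0,0,0,0,1]]' 70; python3 -m crank '[[0,0,0,0,0,0,1],[0,0,0,0,0,0,1],[-1,0,0,0,0,0,1],[-3,0,0,0,0,0,1],[-3,0,0,0,0,0,1]]'; python3 -c "
from h import *
plan(549,376.3,170,66.2)"
```

```text
clock: 3.42
position: [0.4519, -0.0946, 0.0322]
ee_rot: [0.593, -0.387, 0.592, 0.386]
contact_force: [0.3, 1.2, 7.4]
width: 0.0214
clock: 4.05
position: [0.4518, -0.0945, 0.0619]
ee_rot: [0.593, -0.387, 0.592, 0.386]
contact_force: [0.7, 0.1, -5.2]
width: 0.0211
t 4.05 pos [451.8 -94.5  61.9] jaw yaw 66.2 tilt 0.14 F [ 0.7  0.1 -5.2] w 21.1mm q1 -0.36 q6 -1.51
shift cm [-10.83  10.04  47.01]
 jaw 66.2 turn [0.  0.  0.1]
 jaw 156.2 turn [-90.   -0.1   0.1]
 jaw 336.2 turn [90.   0.1  0.1]
 jaw 246.2 turn [-180.    -0.2    0. ]
```

```bash
python3 -m crank '[[-4,0,0,0,0,0,1],[-9,0.5,2,0,0,0,1],[-10.8,1.5,6.5,0,0,0,1],[-10.8,2.6,12,0,0,0,1],[-10.8,3.8,18,0,0,0,1]]'; python3 -m crank '[[0,1.2,5.5,0,0,0,1],[0,2.4,11,0,0,0,1],[0,3.6,16.5,0,0,0,1],[0,4.6,21.5,0,0,0,1],[0,5.4,25,0,0,0,1]]';  python3 -c "
from h import *
plan(549,376.3,130,66.2)"
```

```text
clock: 4.68
position: [0.4883, 0.0869, 0.1683]
ee_rot: [0.592, -0.386, 0.593, 0.386]
contact_force: [1.7, -0.1, -4.7]
width: 0.021
clock: 5.3
position: [0.5395, 0.3385, 0.1669]
ee_rot: [0.591, -0.387, 0.593, 0.387]
contact_force: [1.6, -0.3, -5.0]
width: 0.0212
t 5.30 pos [539.5 338.5 166.9] jaw yaw 66.3 tilt 0.15 F [ 1.6 -0.3 -5. ] w 21.2mm q1 0.45 q6 -0.71
shift cm [3.69 0.64 3.85]
 jaw 66.2 turn [ 0.1 -0.1 -0.1]
 jaw 156.2 turn [-89.9   0.   -0.2]
 jaw 336.2 turn [90.1 -0.2 -0. ]
 jaw 246.2 turn [-179.9    0.2   -0.2]
```

```bash
python3 -m crank '[[0,0.3,2,0,0,0,1],[2,0.6,3.7,0,0,0,1],[5,0.6,3.7,0,0,0,1],[7,0.6,3.7,0,0,0,1],[7,0.6,3.7,0,0,0,1]]'; python3 -c "
from h import *
d=eyes.get_image('wrist'); cv2.imwrite('pics/w2.png',d['color'])
t=eyes.get_image('top'); cv2.imwrite('pics/t2.png',t['color'][150:330,80:320])
plan(549,376.3,50,66.2)"
```

```text
clock: 5.92
position: [0.5473, 0.3705, 0.0953]
ee_rot: [0.59, -0.386, 0.595, 0.386]
contact_force: [-0.3, 0.8, -5.1]
width: 0.0208
t 6.03 pos [549.6 372.   98.6] jaw yaw 66.2 tilt 0.05 F [-0.3 -0.9 -5.1] w 21.1mm q1 0.49 q6 -0.66
shift cm [4.86 0.23 0.38]
 jaw 66.2 turn [-0. -0. -0.]
 jaw 336.2 turn [90.  -0.1  0. ]
 jaw 156.2 turn [-90.   -0.   -0.1]
 jaw 246.2 turn [ 1.8e+02 -0.0e+00  1.0e-01]
```

View pics/w2.png

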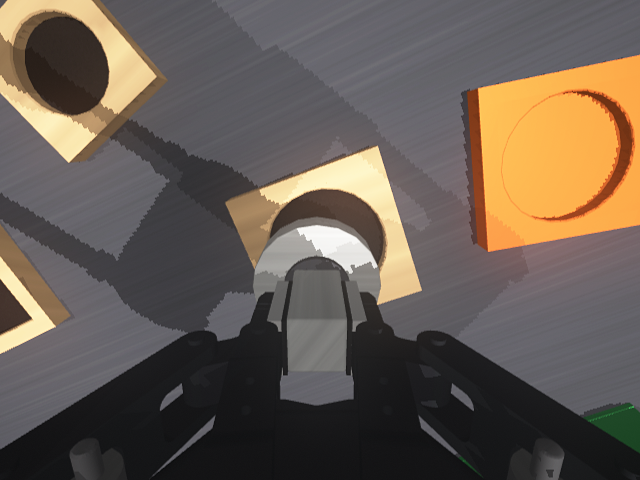

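```bash
python3 -m crank '[[2.5,0.15,0.3,0,0,0,1],[4.8,0.15,0.3,0,0,0,1],[4.8,0.15,0.3,0,0,0,1],[4.8,0.15,0.3,0,0,0,1]]'; python3 -c "
from h import *
plan(549.5,375.5,38,66.2)
d=eyes.get_image('wrist'); cv2.imwrite('pics/w3.png',d['color'])"
```

```text
clock: 6.52
position: [0.5505, 0.3764, 0.0526]
ee_rot: [0.593, -0.386, 0.591, 0.386]
contact_force: [1.0, 0.3, -4.6]
width: 0.021
t 6.53 pos [550.5 376.4  52.6] jaw yaw 66.2 tilt 0.17 F [ 1.   0.3 -4.6] w 21.0mm q1 0.50 q6 -0.66
shift cm [ 1.46  0.06 -0.13]
 jaw 66.2 turn [0.  0.1 0.1]
 jaw 156.2 turn [-90.    0.    0.2]
 jaw 336.2 turn [90.   0.2 -0. ]
 jaw 246.2 turn [-180.    -0.2    0.2]
```

View pics/w3.png

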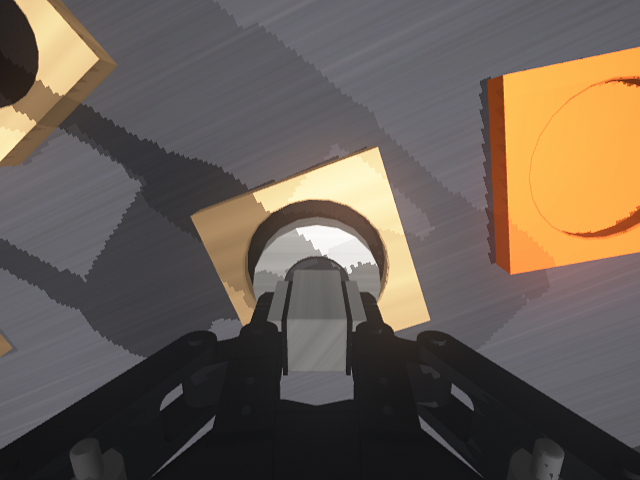

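```bash
python3 -m crank '[[0.4,0,-0.1,0,0,0,1],[0.8,0,-0.1,0,0,0,1],[1.1,0,-0.1,0,0,0,1],[1.2,0,-0.1,0,0,0,1],[1.2,0,-0.1,0,0,0,1]]'; python3 -m crank '[[0.05,0,0,0,0,0,1],[0.1,0,0,0,0,0,1],[0.1,0,0,0,0,0,1]]'
```

```text
clock: 7.2
position: [0.5489, 0.3751, 0.0388]
ee_rot: [0.592, -0.386, 0.592, 0.386]
contact_force: [0.1, 0.2, -5.5]
width: 0.0213
clock: 7.58
position: [0.549, 0.3752, 0.0383]
ee_rot: [0.592, -0.386, 0.592, 0.386]
contact_force: [-0.6, 0.4, -4.3]
width: 0.0213
```

```bash
python3 -m crank '[[0.05,0,0,0,0,0,1],[0.1,0,0,0,0,0,1],[0.1,0,0,0,0,0,1]]'; python3 -m crank '[[0.05,0,0,0,0,0,1],[0.05,0,0,0,0,0,1],[0.05,0,0,0,0,0,1]]'
```

```text
clock: 7.95
position: [0.549, 0.3753, 0.0382]
ee_rot: [0.592, -0.386, 0.592, 0.386]
contact_force: [-3.8, -0.9, 6.5]
width: 0.0211
clock: 8.32
position: [0.549, 0.3753, 0.0382]
ee_rot: [0.593, -0.386, 0.592, 0.386]
contact_force: [-3.5, -1.8, 7.9]
width: 0.0213
```

```bash
python3 -m crank '[[0,0,0,0,0,0,2.6],[0,0,0,0,0,0,3.5],[0,0,0,0,0,0,5],[0,0,0,0,0,0,5]]'; python3 -m crank '[[-3,0,0,0,0,0,5],[-8,0,0,0,0,0,5],[-13,0,0,0,0,0,5],[-13,0,0,0,0,0,5]]'; python3 -c "
from h import *
d=eyes.get_image('wrist'); cv2.imwrite('pics/w4.png',d['color'])
tallw(d,.066,.082,(549,376),40); tallw(d,.020,.03,(549,376),60)
plan(390.8,-310.5,170,64.4)"
```

```text
clock: 8.82
position: [0.549, 0.3752, 0.0363]
ee_rot: [0.592, -0.386, 0.592, 0.386]
contact_force: [0.6, 0.1, -0.1]
width: 0.0501
clock: 9.32
position: [0.5517, 0.3767, 0.1718]
ee_rot: [0.596, -0.387, 0.588, 0.386]
contact_force: [-0.4, 0.0, -0.1]
width: 0.0498
 px [312. 233.] n 930 (array([549.4, 376.2]), array([21.8, 21.6]), 66.4) z med 0.0741
 px [312. 212.] n 2906 (array([549.7, 376.1]), array([62.6, 62.9]), 37.7) z med 0.0243
t 9.38 pos [550.1 375.8 169. ] jaw yaw 66.2 tilt 0.30 F [-0.   0.2 -0.7] w 49.8mm q1 0.49 q6 -0.66
shift cm [ -0.35 -13.07 -69.23]
 jaw 64.4 turn [1.8 0.2 0.2]
 jaw 154.4 turn [-88.2   0.1   0.3]
 jaw 334.4 turn [91.8  0.3 -0.1]
 jaw 244.4 turn [-178.2   -0.3    0.4]
```

View pics/w4.png

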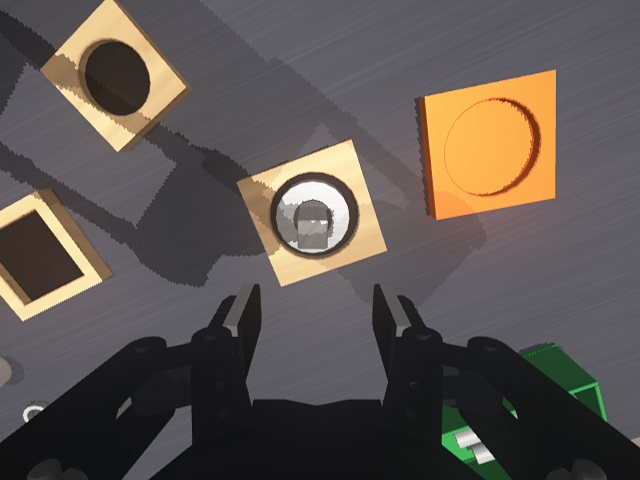

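```bash
python3 -m crank '[[0,-0.7,-3.5,0,0,0,5],[0,-1.8,-9.5,0,0,0,5],[0,-3,-15.6,0,0,0,5],[0,-4.1,-21.7,0,0,0,5],[0,-5.2,-27.8,1.8,0,0,5]]'; python3 -m crank '[[0,-1.1,-6,0,0,0,5],[0,-2.3,-12,0,0,0,5],[0,-3.4,-18,0,0,0,5],[0,-4.6,-24,0,0,0,5],[0,-5.7,-30,0,0,0,5]]'; python3 -c "
from h import *
plan(390.8,-310.5,170,64.4)"
```

```text
clock: 10.0
position: [0.4828, 0.0979, 0.1649]
ee_rot: [0.597, -0.377, 0.599, 0.377]
contact_force: [1.2, -0.8, -0.6]
width: 0.0499
clock: 10.62
position: [0.405, -0.1967, 0.1651]
ee_rot: [0.598, -0.376, 0.598, 0.378]
contact_force: [1.6, -0.4, -0.9]
width: 0.0501
t 10.62 pos [ 405.  -196.7  165.1] jaw yaw 64.4 tilt 0.14 F [ 1.6 -0.4 -0.9] w 50.1mm q1 -0.61 q6 -1.73
shift cm [ -0.5   -3.63 -10.87]
 jaw 64.4 turn [ 0.   0.  -0.1]
 jaw 154.4 turn [-90.    0.1  -0.1]
 jaw 334.4 turn [90.  -0.1 -0.1]
 jaw 244.4 turn [-1.8e+02  2.0e-01  1.0e-01]
```

```bash
python3 -m crank '[[0,-1.5,-4.5,0,0,0,5],[0,-2.5,-7.5,0,0,0,5],[0,-2.5,-7.5,0,0,0,5]]'; python3 -c "
from h import *
d=eyes.get_image('wrist'); cv2.imwrite('pics/w5.png',d['color'])
tallw(d,.06,.075,(391,-311),50); tallw(d,.0145,.024,(391,-311),40)
plan(390.8,-310.5,31,64.4)"
```

```text
clock: 11.0
position: [0.3958, -0.2755, 0.1649]
ee_rot: [0.599, -0.375, 0.599, 0.377]
contact_force: [-0.0, 0.0, -0.3]
width: 0.0499
 px [270. 253.] n 931 (array([ 392.1, -311.1]), array([22.1, 22.2]), 63.7) z med 0.068
 px [281. 227.] n 678 (array([ 389.8, -308. ]), array([39.4, 31.3]), 37.8) z med 0.0192
t 11.05 pos [ 395.7 -273.8  164.9] jaw yaw 64.3 tilt 0.21 F [-0.4  1.6  0.8] w 50.3mm q1 -0.75 q6 -1.87
shift cm [13.38 -1.19 -3.54]
 jaw 64.4 turn [-0.1  0.1 -0.2]
 jaw 334.4 turn [89.9 -0.1 -0.2]
 jaw 154.4 turn [-90.1   0.2  -0.1]
 jaw 244.4 turn [ 1.799e+02 -3.000e-01 -1.000e-01]
```

View pics/w5.png

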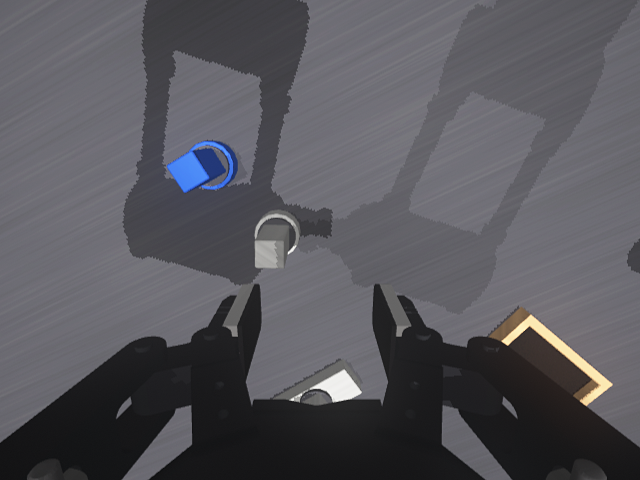

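```bash
python3 -m crank '[[0,-1.3,-3.55,0,0,0,5],[3,-1.3,-3.55,0,0,0,5],[8,-1.3,-3.55,0,0,0,5],[12,-1.3,-3.55,0,0,0,5],[13.4,-1.3,-3.55,0,0,0,5]]' 70; python3 -m crank '[[0,0,0,0,0,0,5],[0,0,0,0,0,0,5],[0,0,0,0,0,0,5]]'; python3 -c "
from h import *
plan(391.5,-311,31,64.4)"
```

```text
clock: 11.68
position: [0.3916, -0.3084, 0.03]
ee_rot: [0.598, -0.375, 0.598, 0.38]
contact_force: [-0.2, 0.9, 0.9]
width: 0.0499
clock: 12.05
position: [0.394, -0.3123, 0.0339]
ee_rot: [0.598, -0.378, 0.598, 0.376]
contact_force: [-0.4, 0.5, -0.2]
width: 0.05
t 12.05 pos [ 394.  -312.3   33.9] jaw yaw 64.5 tilt 0.17 F [-0.4  0.5 -0.2] w 50.0mm q1 -0.81 q6 -1.93
shift cm [0.29 0.29 0.01]
 jaw 64.4 turn [ 0.1 -0.1  0.2]
 jaw 154.4 turn [-89.9  -0.2   0.1]
 jaw 334.4 turn [90.1  0.1  0.2]
 jaw 244.4 turn [-1.799e+02 -3.000e-01 -1.000e-01]
```

```bash
python3 -m crank '[[0.2,0.2,0,0,0,0,5],[0.2,0.2,0,0,0,0,3],[0.2,0.2,0,0,0,0,1],[0.2,0.2,0,0,0,0,1],[0.2,0.2,0,0,0,0,1]]' 70; python3 -m crank '[[0,0,0,0,0,0,1],[0,0,0,0,0,0,1],[0,0,0,0,0,0,1]]'; python3 -c "
from h import *
plan(391.5,-311,160,64.4)"
```

```text
clock: 12.68
position: [0.3913, -0.3108, 0.0307]
ee_rot: [0.598, -0.377, 0.598, 0.377]
contact_force: [-1.9, -0.5, 4.7]
width: 0.0208
clock: 13.05
position: [0.3913, -0.3109, 0.0307]
ee_rot: [0.598, -0.377, 0.598, 0.377]
contact_force: [-2.0, -0.8, 5.8]
width: 0.021
t 13.05 pos [ 391.3 -310.9   30.7] jaw yaw 64.5 tilt 0.01 F [-2.  -0.8  5.8] w 21.0mm q1 -0.81 q6 -1.94
shift cm [-1.293e+01 -2.000e-02 -1.000e-02]
 jaw 64.4 turn [ 0.1 -0.   0. ]
 jaw 154.4 turn [-89.9  -0.   -0. ]
 jaw 334.4 turn [90.1 -0.   0. ]
 jaw 244.4 turn [-179.9   -0.    -0. ]
```

```bash
python3 -m crank '[[-1,0,0,0,0,0,1],[-4,0,0,0,0,0,1],[-9,0,0,0,0,0,1],[-13,0,0,0,0,0,1],[-13.5,0,0,0,0,0,1]]'; python3 -c "
from h import *
plan(383,277.5,130,64.4)"
```

```text
clock: 13.68
position: [0.3927, -0.312, 0.1681]
ee_rot: [0.599, -0.379, 0.598, 0.375]
contact_force: [0.2, -0.5, -4.7]
width: 0.0214
t 13.68 pos [ 392.7 -312.   168.1] jaw yaw 64.4 tilt 0.36 F [ 0.2 -0.5 -4.7] w 21.4mm q1 -0.81 q6 -1.94
shift cm [ 3.55 26.32 52.77]
 jaw 64.4 turn [ 0.  -0.1  0.3]
 jaw 154.4 turn [-90.   -0.4   0.2]
 jaw 334.4 turn [90.   0.2  0.4]
 jaw 244.4 turn [-180.    -0.5   -0.2]
```

```bash
python3 -m crank '[[0,1.3,2.7,0,0,0,1],[0,3.6,7.2,0,0,0,1],[0,6.2,12.4,0,0,0,1],[0,8.7,17.4,0,0,0,1],[0,11.2,22.4,0,0,0,1]]'; python3 -m crank '[[0,2.5,5,0,0,0,1],[0,5,10,0,0,0,1],[0,7.5,15,0,0,0,1],[0,10,20,0,0,0,1],[0,12,24,0,0,0,1]]';  python3 -c "
from h import *
plan(383,277.5,100,64.4)"
```

```text
clock: 14.3
position: [0.3854, -0.0581, 0.1638]
ee_rot: [0.598, -0.376, 0.599, 0.378]
contact_force: [1.1, 0.1, -3.0]
width: 0.0212
clock: 14.92
position: [0.3805, 0.2097, 0.1638]
ee_rot: [0.597, -0.377, 0.599, 0.378]
contact_force: [1.1, -0.8, -3.1]
width: 0.0212
t 14.93 pos [380.5 209.7 163.8] jaw yaw 64.5 tilt 0.18 F [ 1.1 -0.8 -3.1] w 21.2mm q1 0.34 q6 -0.78
shift cm [6.37 2.67 6.24]
 jaw 64.4 turn [ 0.1 -0.1 -0.1]
 jaw 154.4 turn [-89.9   0.   -0.2]
 jaw 334.4 turn [90.1 -0.2 -0. ]
 jaw 244.4 turn [-179.9    0.2   -0.2]
```

```bash
python3 -m crank '[[0,1.5,3.5,0,0,0,1],[1,2.6,6.1,0,0,0,1],[4,2.6,6.1,0,0,0,1],[6.4,2.6,6.1,0,0,0,1],[6.4,2.6,6.1,0,0,0,1]]'; python3 -m crank '[[0,0,0,0,0,0,1],[0,0,0,0,0,0,1]]';  python3 -c "
from h import *
d=eyes.get_image('wrist'); cv2.imwrite('pics/w6.png',d['color'])
plan(383,277.5,50,64.4)"
```

```text
clock: 15.55
position: [0.382, 0.2729, 0.0984]
ee_rot: [0.595, -0.377, 0.601, 0.377]
contact_force: [-0.6, 1.3, -2.5]
width: 0.0213
clock: 15.8
position: [0.3858, 0.2745, 0.1023]
ee_rot: [0.599, -0.377, 0.598, 0.377]
contact_force: [-0.4, 0.2, -3.6]
width: 0.021
t 15.85 pos [385.7 274.4 102.4] jaw yaw 64.4 tilt 0.12 F [ 0.4  0.9 -3.1] w 21.1mm q1 0.47 q6 -0.65
shift cm [5.24 0.38 0.15]
 jaw 64.4 turn [0.  0.1 0.1]
 jaw 154.4 turn [-90.    0.    0.1]
 jaw 334.4 turn [90.   0.1 -0. ]
 jaw 244.4 turn [-1.8e+02 -1.0e-01  2.0e-01]
```

View pics/w6.png

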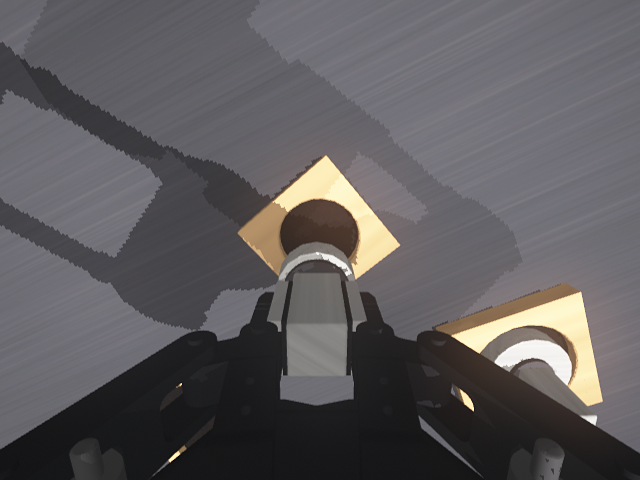

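```bash
python3 -m crank '[[2,0.3,0.15,0,0,0,1],[4.5,0.3,0.15,0,0,0,1],[5,0.3,0.15,0,0,0,1],[5,0.3,0.15,0,0,0,1],[5,0.3,0.15,0,0,0,1]]';  python3 -c "
from h import *
d=eyes.get_image('wrist'); cv2.imwrite('pics/w7.png',d['color'])
plan(383,277.5,37,64.4)"
```

```text
clock: 16.48
position: [0.3839, 0.2773, 0.0525]
ee_rot: [0.599, -0.377, 0.597, 0.377]
contact_force: [-0.5, 0.5, -3.8]
width: 0.0212
t 16.52 pos [383.8 277.3  52.5] jaw yaw 64.4 tilt 0.13 F [ 0.6  0.3 -3.2] w 21.0mm q1 0.48 q6 -0.65
shift cm [ 1.55  0.09 -0.02]
 jaw 64.4 turn [0.  0.1 0.1]
 jaw 154.4 turn [-90.    0.    0.1]
 jaw 334.4 turn [90.   0.1 -0. ]
 jaw 244.4 turn [-1.8e+02 -1.0e-01  2.0e-01]
```

View pics/w7.png

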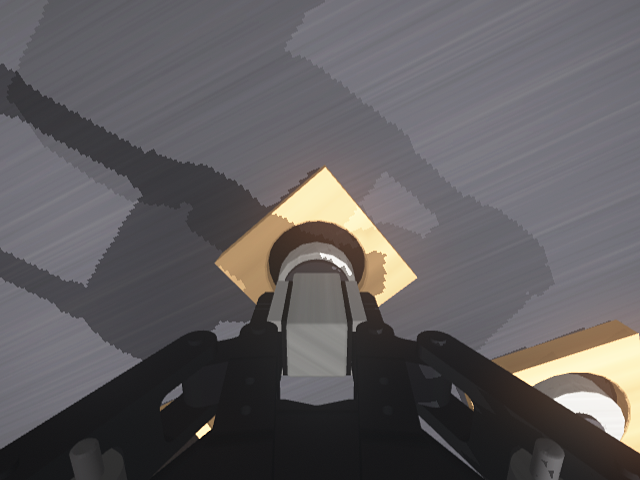

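```bash
python3 -m crank '[[0.4,0.1,0,0,0,0,1],[0.8,0.1,0,0,0,0,1],[1.1,0.1,0,0,0,0,1],[1.3,0.1,0,0,0,0,1],[1.3,0.1,0,0,0,0,1]]'; python3 -m crank '[[0.05,0,0,0,0,0,1],[0.1,0,0,0,0,0,1],[0.1,0,0,0,0,0,1]]'
```

```text
clock: 17.15
position: [0.382, 0.2772, 0.0383]
ee_rot: [0.598, -0.377, 0.598, 0.377]
contact_force: [-0.2, 0.9, -2.8]
width: 0.0213
clock: 17.52
position: [0.3821, 0.2773, 0.0375]
ee_rot: [0.598, -0.377, 0.598, 0.377]
contact_force: [-0.1, -0.5, -3.0]
width: 0.0207
```

```bash
python3 -m crank '[[0.05,0,0,0,0,0,1],[0.1,0,0,0,0,0,1],[0.1,0,0,0,0,0,1]]'
```

```text
clock: 17.9
position: [0.3821, 0.2773, 0.0367]
ee_rot: [0.598, -0.377, 0.598, 0.377]
contact_force: [0.1, -0.1, 0.5]
width: 0.0213
```

```bash
python3 -m crank '[[0,0,0,0,0,0,2.6],[0,0,0,0,0,0,3.5],[0,0,0,0,0,0,5],[0,0,0,0,0,0,5]]'; python3 -m crank '[[-3,0,0,0,0,0,5],[-8,0,0,0,0,0,5],[-13,0,0,0,0,0,5],[-13,0,0,0,0,0,5]]'; python3 -c "
from h import *
d=eyes.get_image('wrist'); cv2.imwrite('pics/w8.png',d['color'])
tallw(d,.066,.082,(383,277),40); tallw(d,.020,.03,(383,277),60)
plan(659,126.7,170,43)"
```

```text
clock: 18.4
position: [0.3822, 0.2773, 0.0366]
ee_rot: [0.598, -0.377, 0.598, 0.377]
contact_force: [0.0, 0.1, 0.2]
width: 0.0499
clock: 18.9
position: [0.3847, 0.2787, 0.1705]
ee_rot: [0.602, -0.377, 0.595, 0.377]
contact_force: [0.4, 0.2, 0.2]
width: 0.0501
 px [312. 235.] n 964 (array([383.7, 277.5]), array([22. , 22.5]), 64.7) z med 0.0741
 px [313. 212.] n 709 (array([381. , 279.1]), array([38.9, 33.5]), 63.2) z med 0.0251
t 18.95 pos [383.1 277.8 168.2] jaw yaw 64.4 tilt 0.26 F [-0.4 -0.5 -1. ] w 50.3mm q1 0.48 q6 -0.64
shift cm [ -0.11 -31.41  -1.73]
 jaw 43.0 turn [21.4  0.2  0.1]
 jaw 133.0 turn [-68.6   0.1   0.3]
 jaw 313.0 turn [ 1.114e+02  3.000e-01 -1.000e-01]
 jaw 223.0 turn [-158.6   -0.2    0.3]
```

View pics/w8.png

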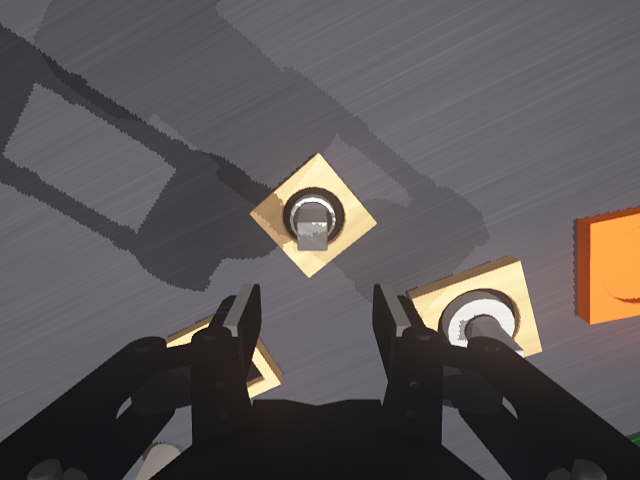

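```bash
python3 -m crank '[[0,-3,-0.1,4,0,0,5],[0,-9,-0.5,9,0,0,5],[0,-15,-0.8,14,0,0,5],[0,-21,-1.1,18,0,0,5],[0,-26,-1.4,21.4,0,0,5]]'; python3 -m crank '[[0,-2.6,0.6,0,0,0,5],[0,-2.6,0.6,0,0,0,5],[0,-2.6,0.6,0,0,0,5]]'; python3 -c "
from h import *
d=eyes.get_image('wrist'); cv2.imwrite('pics/w9.png',d['color'])
tallw(d,.06,.075,(659,127),50); tallw(d,.0145,.024,(659,127),50)
plan(659,126.7,31,43)"
```

```text
clock: 19.58
position: [0.6115, 0.151, 0.164]
ee_rot: [0.657, -0.258, 0.659, 0.259]
contact_force: [-0.1, -0.2, -0.3]
width: 0.05
clock: 19.95
position: [0.6311, 0.1379, 0.1648]
ee_rot: [0.657, -0.259, 0.659, 0.26]
contact_force: [0.3, 1.0, 0.6]
width: 0.05
 px [335. 273.] n 880 (array([660.7, 127. ]), array([22. , 21.8]), 43.9) z med 0.0681
 px [331. 247.] n 2436 (array([661. , 126.8]), array([53.9, 53.8]), 43.0) z med 0.0184
t 20.00 pos [631.1 138.2 165.4] jaw yaw 43.1 tilt 0.17 F [-0.1 -0.1 -0.3] w 49.8mm q1 0.11 q6 -0.64
shift cm [13.43 -2.78  1.29]
 jaw 43.0 turn [ 0.1 -0.1 -0.1]
 jaw 133.0 turn [-89.9   0.   -0.2]
 jaw 313.0 turn [90.1 -0.2 -0. ]
 jaw 223.0 turn [-179.9    0.2   -0.2]
```

View pics/w9.png

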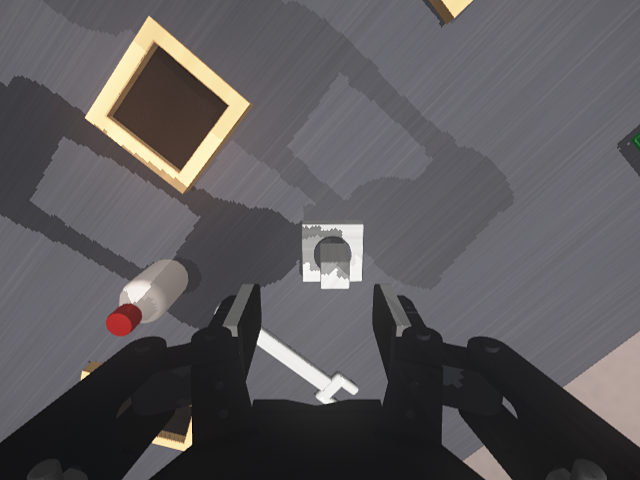

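```bash
python3 -m crank '[[0,-2.85,1.4,0,0,0,5],[3,-2.85,1.4,0,0,0,5],[8,-2.85,1.4,0,0,0,5],[12,-2.85,1.4,0,0,0,5],[13.4,-2.85,1.4,0,0,0,5]]' 70; python3 -m crank '[[0,0,0,0,0,0,5],[0,0,0,0,0,0,5],[0,0,0,0,0,0,5]]'; python3 -c "
from h import *
plan(660.5,126.9,31,43)"
```

```text
clock: 20.62
position: [0.6593, 0.1271, 0.03]
ee_rot: [0.656, -0.259, 0.66, 0.26]
contact_force: [-0.4, 1.0, 0.4]
width: 0.05
clock: 21.0
position: [0.6636, 0.1265, 0.0345]
ee_rot: [0.659, -0.26, 0.657, 0.259]
contact_force: [0.6, 0.8, 0.2]
width: 0.0501
t 21.00 pos [663.6 126.5  34.5] jaw yaw 43.1 tilt 0.20 F [0.6 0.8 0.2] w 50.1mm q1 0.09 q6 -0.67
shift cm [ 0.35  0.24 -0.21]
 jaw 43.0 turn [0.1 0.2 0.1]
 jaw 133.0 turn [-89.9   0.    0.2]
 jaw 313.0 turn [90.1  0.2 -0. ]
 jaw 223.0 turn [-179.9   -0.2    0.3]
```

```bash
python3 -m crank '[[0.2,0.1,-0.1,0,0,0,5],[0.2,0.1,-0.1,0,0,0,3],[0.2,0.1,-0.1,0,0,0,1],[0.2,0.1,-0.1,0,0,0,1],[0.2,0.1,-0.1,0,0,0,1]]' 70; python3 -m crank '[[0,0,0,0,0,0,1],[0,0,0,0,0,0,1],[0,0,0,0,0,0,1]]'; python3 -c "
from h import *
plan(660.5,126.9,160,43)"
```

```text
clock: 21.62
position: [0.6609, 0.1262, 0.0308]
ee_rot: [0.658, -0.259, 0.658, 0.259]
contact_force: [-1.8, -0.7, 3.2]
width: 0.0211
clock: 22.0
position: [0.6609, 0.1262, 0.0308]
ee_rot: [0.658, -0.259, 0.658, 0.259]
contact_force: [-3.4, -1.4, 4.8]
width: 0.0213
t 22.00 pos [660.9 126.2  30.8] jaw yaw 43.0 tilt 0.02 F [-3.4 -1.4  4.8] w 21.3mm q1 0.09 q6 -0.67
shift cm [-12.92   0.08   0.02]
 jaw 43.0 turn [ 0. -0.  0.]
 jaw 133.0 turn [-90.  -0.  -0.]
 jaw 313.0 turn [90. -0.  0.]
 jaw 223.0 turn [-180.   -0.   -0.]
```

```bash
python3 -m crank '[[-1,0,0,0,0,0,1],[-4,0,0,0,0,0,1],[-9,0,0,0,0,0,1],[-13,0,0,0,0,0,1],[-13,0,0,0,0,0,1]]'; python3 -m crank '[[0,0,0,0,0,0,1],[0,0,0,0,0,0,1]]'; python3 - <<'E'
from h import *
for n in("wrist","top"):
    d=eyes.get_image(n); cv2.imwrite(f'pics/{n}10.png',d['color'])
    hsv=cv2.cvtColor(d["color"],cv2.COLOR_BGR2HSV)
    m=((hsv[...,0]>10)&(hsv[...,0]<28)&(hsv[...,1]>60)&(hsv[...,2]>110)).astype(np.uint8)
    cs,_=cv2.findContours(m,cv2.RETR_CCOMP,cv2.CHAIN_APPROX_NONE)
    for c in cs:
        c=c.reshape(-1,2)
        if len(c)<60: continue
        edge=(c.min()<3) or c[:,0].max()>636 or c[:,1].max()>476
        p=ray(d,c,.016)
        if np.hypot(*(p[:,:2].mean(0)-[.48,.1228]))<.05: print(n,len(c),"cut" if edge else "", rect(p))
plan(480.2,122.8,160,2.5)
E
```

```text
clock: 22.62
position: [0.6635, 0.127, 0.1635]
ee_rot: [0.661, -0.26, 0.655, 0.259]
contact_force: [0.4, -0.3, -6.5]
width: 0.0211
clock: 22.88
position: [0.6592, 0.1263, 0.1572]
ee_rot: [0.656, -0.259, 0.66, 0.26]
contact_force: [0.3, 0.1, -5.0]
width: 0.0213
wrist 743 cut (array([484.2, 123.2]), array([98.9, 94.9]), 2.5)
wrist 223  (array([519.3, 109.1]), array([63.9, 24.1]), 89.3)
wrist 63  (array([467.7,  81. ]), array([15.3, 11.4]), 0.8)
t 22.98 pos [659.9 126.3 158.1] jaw yaw 43.0 tilt 0.23 F [ 0.4 -1.1 -5.6] w 21.2mm q1 0.09 q6 -0.67
shift cm [ -0.12  12.01 -13.37]
 jaw 2.5 turn [40.5 -0.2 -0.1]
 jaw 92.5 turn [-49.5  -0.1  -0.2]
 jaw 272.5 turn [ 1.305e+02 -3.000e-01  1.000e-01]
 jaw 182.5 turn [-1.395e+02  1.000e-01 -3.000e-01]
```

View pics/wrist10.png

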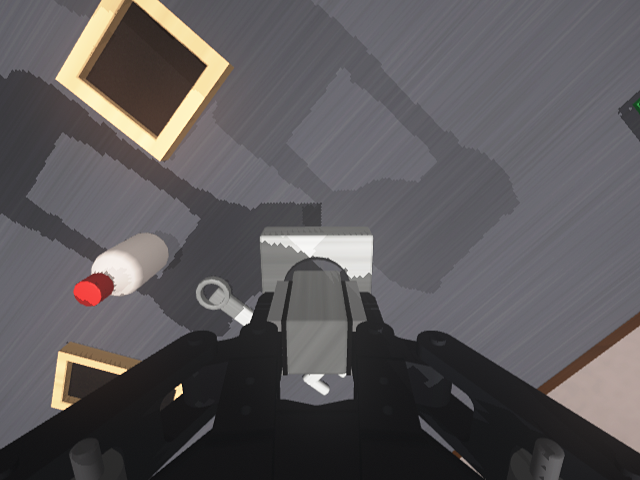

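```bash
python3 -m crank '[[0,1.5,-1.8,5,0,0,1],[0,4.5,-5,14,0,0,1],[0,7.5,-8.5,24,0,0,1],[0,10.5,-11.8,33,0,0,1],[0,11.8,-13.2,40.5,0,0,1]]'; python3 -m crank '[[2,0,0,0,0,0,1],[6,0,0,0,0,0,1],[6,0,0,0,0,0,1],[6,0,0,0,0,0,1]]'; python3 - <<'E'
from h import *
d=eyes.get_image('wrist'); cv2.imwrite('pics/w11.png',d['color'])
plan(480.2,122.8,50,2.5)
E
```

```text
clock: 23.6
position: [0.48, 0.1224, 0.1596]
ee_rot: [0.706, -0.014, 0.708, 0.014]
contact_force: [0.6, 0.1, -4.2]
width: 0.0211
clock: 24.1
position: [0.4848, 0.1226, 0.1012]
ee_rot: [0.707, -0.016, 0.707, 0.016]
contact_force: [-0.0, -0.4, -4.9]
width: 0.021
t 24.15 pos [485.4 122.7 101.7] jaw yaw 2.5 tilt 0.15 F [ 0.7 -0.6 -5.2] w 21.6mm q1 0.11 q6 0.06
shift cm [ 5.17  0.04 -0.53]
 jaw 2.5 turn [ 0.   0.2 -0. ]
 jaw 92.5 turn [-90.    0.1   0.1]
 jaw 272.5 turn [90.   0.1 -0.1]
 jaw 182.5 turn [-180.     0.     0.2]
```

View pics/w11.png

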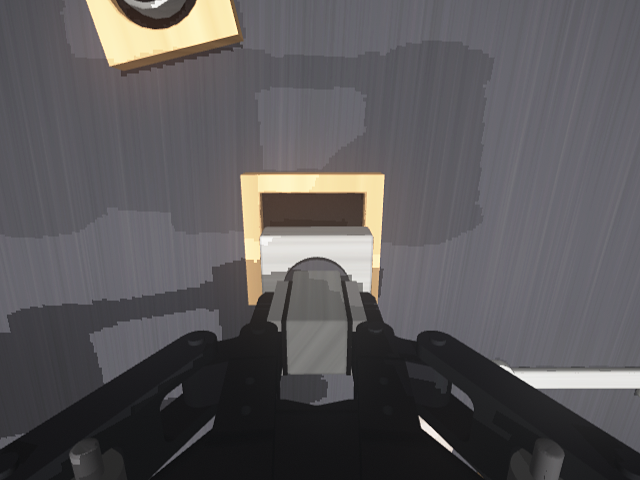

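```bash
python3 -m crank '[[2,0,-0.4,0,0,0,1],[4.5,0,-0.4,0,0,0,1],[5,0,-0.4,0,0,0,1],[5,0,-0.4,0,0,0,1],[5,0,-0.4,0,0,0,1]]';  python3 -c "
from h import *
d=eyes.get_image('wrist'); cv2.imwrite('pics/w12.png',d['color'])
plan(480.2,122.8,37,2.5)"
```

```text
clock: 24.78
position: [0.4813, 0.1225, 0.0518]
ee_rot: [0.708, -0.016, 0.706, 0.016]
contact_force: [0.7, 0.1, -6.1]
width: 0.0212
t 24.82 pos [481.1 122.4  51.6] jaw yaw 2.5 tilt 0.15 F [ 0.   0.4 -6.1] w 21.1mm q1 0.11 q6 0.06
shift cm [ 1.46  0.04 -0.1 ]
 jaw 2.5 turn [ 0.   0.1 -0. ]
 jaw 92.5 turn [-90.    0.1   0.1]
 jaw 272.5 turn [90.   0.1 -0.1]
 jaw 182.5 turn [-180.     0.     0.2]
```

View pics/w12.png

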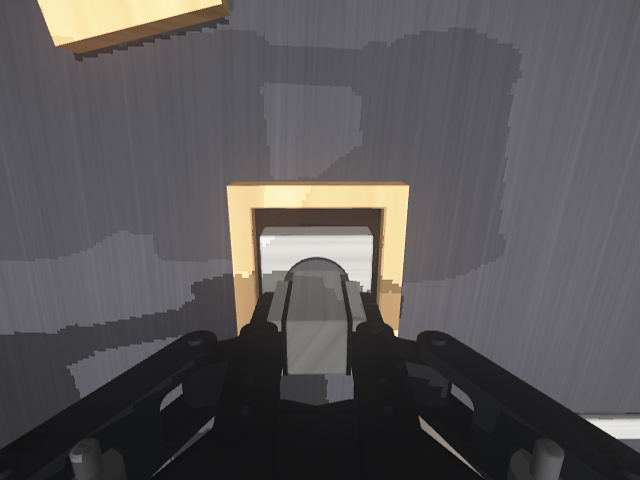

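Flange (316,250) sits inside the recess outline (252–384); lower it slowly.

```bash
python3 -m crank '[[0.4,0,0,0,0,0,1],[0.8,0,0,0,0,0,1],[1.1,0,0,0,0,0,1],[1.2,0,0,0,0,0,1],[1.25,0,0,0,0,0,1]]'; python3 -m crank '[[0.05,0,0,0,0,0,1],[0.1,0,0,0,0,0,1],[0.1,0,0,0,0,0,1]]'
```

```text
clock: 25.45
position: [0.48, 0.1223, 0.0379]
ee_rot: [0.707, -0.016, 0.707, 0.016]
contact_force: [0.4, -0.1, -5.6]
width: 0.0213
clock: 25.82
position: [0.48, 0.1223, 0.037]
ee_rot: [0.707, -0.016, 0.707, 0.016]
contact_force: [-0.1, 0.1, -6.5]
width: 0.0213
```

```bash
python3 -m crank '[[0.02,0,0,0,0,0,1],[0.04,0,0,0,0,0,1],[0.05,0,0,0,0,0,1],[0.05,0,0,0,0,0,1]]'
```

```text
clock: 26.32
position: [0.48, 0.1223, 0.0367]
ee_rot: [0.707, -0.016, 0.707, 0.016]
contact_force: [-0.9, -0.4, -3.1]
width: 0.0212
```

```bash
python3 -m crank '[[0.02,0,0,0,0,0,1],[0.03,0,0,0,0,0,1],[0.03,0,0,0,0,0,1]]'; python3 -m crank '[[0,0,0,0,0,0,2.6],[0,0,0,0,0,0,3.5],[0,0,0,0,0,0,5],[0,0,0,0,0,0,5]]'; python3 -m crank '[[-3,0,0,0,0,0,5],[-8,0,0,0,0,0,5],[-13,0,0,0,0,0,5],[-13,0,0,0,0,0,5]]'; python3 -c "
from h import *
d=eyes.get_image('wrist'); cv2.imwrite('pics/w13.png',d['color'])
tallw(d,.066,.082,(480,122),40); tallw(d,.020,.03,(480,122),60)
plan(563.8,-356,170,5.5)"
```

```text
clock: 26.7
position: [0.4801, 0.1224, 0.0367]
ee_rot: [0.707, -0.016, 0.707, 0.016]
contact_force: [-3.3, -0.7, 5.1]
width: 0.0209
clock: 27.2
position: [0.4802, 0.1223, 0.0361]
ee_rot: [0.707, -0.016, 0.707, 0.016]
contact_force: [-0.4, 0.1, 0.5]
width: 0.0497
clock: 27.7
position: [0.4831, 0.1227, 0.1703]
ee_rot: [0.71, -0.015, 0.704, 0.016]
contact_force: [-0.3, -1.1, -1.4]
width: 0.0492
 px [311. 237.] n 963 (array([480.2, 122.8]), array([22. , 22.6]), 2.7) z med 0.0741
 px [311. 216.] n 2606 (array([480.3, 122.9]), array([54.1, 54. ]), 2.6) z med 0.0244
t 27.75 pos [481.2 122.5 167.9] jaw yaw 2.5 tilt 0.26 F [ 0.4 -0.  -0.3] w 50.0mm q1 0.11 q6 0.06
shift cm [ -0.2  -48.17   6.13]
 jaw 5.5 turn [-3.   0.3 -0. ]
 jaw 275.5 turn [87.   0.2 -0.2]
 jaw 95.5 turn [-93.    0.2   0.2]
 jaw 185.5 turn [177.   -0.   -0.4]
```

View pics/w13.png

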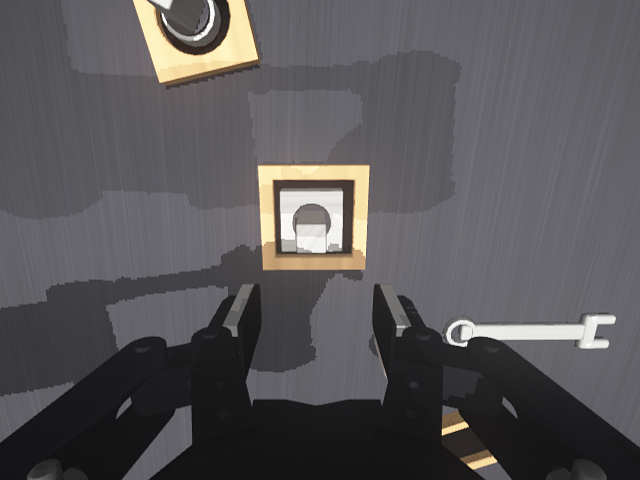

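```bash
python3 -m crank '[[0,-3,0.4,-3,0,0,5],[0,-9,1.2,-3,0,0,5],[0,-15,1.9,-3,0,0,5],[0,-21,2.7,-3,0,0,5],[0,-27,3.4,-3,0,0,5]]'; python3 -m crank '[[0,-6,1.1,0,0,0,5],[0,-12,2.2,0,0,0,5],[0,-17,3,0,0,0,5],[0,-18.5,3.5,0,0,0,5],[0,-18.5,3.5,0,0,0,5]]'; python3 -c "
from h import *
d=eyes.get_image('wrist'); cv2.imwrite('pics/w14.png',d['color'])
tallw(d,.06,.075,(564,-356),50); tallw(d,.0145,.024,(564,-356),60)
plan(563.8,-356,31,6.5)"
```

```text
clock: 28.38
position: [0.525, -0.1474, 0.1642]
ee_rot: [0.705, -0.033, 0.707, 0.035]
contact_force: [1.1, -0.0, 0.3]
width: 0.0499
clock: 29.0
position: [0.578, -0.3265, 0.164]
ee_rot: [0.705, -0.033, 0.707, 0.035]
contact_force: [-0.0, 0.6, 0.2]
width: 0.0501
 px [296. 275.] n 900 (array([ 565.5, -356.9]), array([22.1, 22.1]), 6.8) z med 0.0681
 px [300. 243.] n 2395 (array([ 565.3, -357.4]), array([34.1, 90.5]), 7.9) z med 0.0184
t 29.05 pos [ 577.8 -325.3  164.6] jaw yaw 5.5 tilt 0.23 F [ 0.  -0.3 -0.6] w 49.7mm q1 -0.62 q6 -0.72
shift cm [13.35 -2.97 -1.66]
 jaw 6.5 turn [-1.  -0.1 -0.2]
 jaw 276.5 turn [89.  -0.3 -0. ]
 jaw 96.5 turn [-91.    0.   -0.3]
 jaw 186.5 turn [179.   -0.3   0.2]
```

View pics/w14.png

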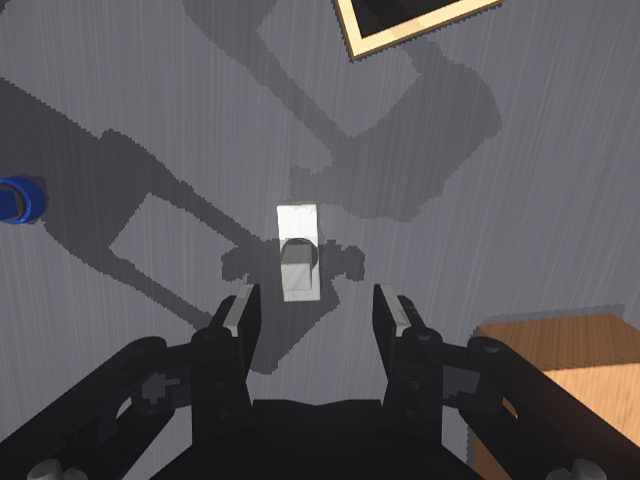

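```bash
python3 -m crank '[[0,-3.05,-1.5,-1.8,0,0,5],[3,-3.05,-1.5,-1.8,0,0,5],[8,-3.05,-1.5,-1.8,0,0,5],[12,-3.05,-1.5,-1.8,0,0,5],[13.4,-3.05,-1.5,-1.8,0,0,5]]' 70; python3 -m crank '[[0,0,0,0,0,0,5],[0,0,0,0,0,0,5],[0,0,0,0,0,0,5]]'; python3 -c "
from h import *
plan(565.2,-357,31,7.3)"
```

```text
clock: 29.68
position: [0.5648, -0.3549, 0.0297]
ee_rot: [0.704, -0.044, 0.707, 0.048]
contact_force: [-1.8, 0.4, 0.5]
width: 0.05
clock: 30.05
position: [0.5677, -0.3591, 0.0341]
ee_rot: [0.707, -0.046, 0.705, 0.045]
contact_force: [-0.1, -0.3, -1.0]
width: 0.0503
t 30.05 pos [ 567.7 -359.1   34.1] jaw yaw 7.4 tilt 0.20 F [-0.1 -0.3 -1. ] w 50.3mm q1 -0.67 q6 -0.80
shift cm [ 0.31  0.24 -0.23]
 jaw 7.3 turn [0.1 0.1 0.1]
 jaw 97.3 turn [-89.9   0.    0.2]
 jaw 277.3 turn [90.1  0.2 -0. ]
 jaw 187.3 turn [-179.9   -0.2    0.2]
```

```bash
python3 -m crank '[[0.2,0.1,-0.1,0,0,0,5],[0.2,0.1,-0.1,0,0,0,3],[0.2,0.1,-0.1,0,0,0,1],[0.2,0.1,-0.1,0,0,0,1],[0.2,0.1,-0.1,0,0,0,1]]' 70; python3 -m crank '[[0,0,0,0,0,0,1],[0,0,0,0,0,0,1],[-1,0,0,0,0,0,1],[-5,0,0,0,0,0,1],[-9,0,0,0,0,0,1]]'; python3 -m crank '[[-3,0,0,0,0,0,1],[-4,0,0,0,0,0,1],[-4,0,0,0,0,0,1],[-4,0,0,0,0,0,1]]'; python3 - <<'E'
from h import *
d=eyes.get_image('wrist'); cv2.imwrite('pics/w15.png',d['color'])
d=eyes.get_image('top')
hsv=cv2.cvtColor(d["color"],cv2.COLOR_BGR2HSV)
m=((hsv[...,0]>10)&(hsv[...,0]<25)&(hsv[...,1]>70)&(hsv[...,2]>110)).astype(np.uint8)
cs,_=cv2.findContours(m,cv2.RETR_CCOMP,cv2.CHAIN_APPROX_NONE)
for c in cs:
    c=c.reshape(-1,2)
    if len(c)<60: continue
    p=ray(d,c,.016)
    if np.hypot(*(p[:,:2].mean(0)-[.634,-.137]))<.05: print(len(c),rect(p))
plan(633.6,-137.3,160,115,180)
E
```

```text
clock: 30.68
position: [0.5655, -0.3577, 0.0304]
ee_rot: [0.706, -0.045, 0.706, 0.045]
contact_force: [-1.6, -0.0, 2.9]
width: 0.0215
clock: 31.3
position: [0.5651, -0.3568, 0.1195]
ee_rot: [0.705, -0.044, 0.706, 0.046]
contact_force: [1.0, 0.0, -4.1]
width: 0.0213
clock: 31.8
position: [0.5646, -0.3568, 0.158]
ee_rot: [0.705, -0.044, 0.707, 0.046]
contact_force: [0.5, -0.5, -5.3]
width: 0.0209
145 (array([ 633.5, -137.5]), array([124.9,  70. ]), 24.9)
117 (array([ 633.2, -137.2]), array([109.4,  52.4]), 25.3)
t 31.90 pos [ 564.8 -357.   158.2] jaw yaw 7.3 tilt 0.20 F [ 0.  -0.5 -5.1] w 21.2mm q1 -0.67 q6 -0.80
shift cm [-0.15 20.91  9.63]
 jaw 295.0 turn [72.3 -0.2 -0. ]
 jaw 115.0 turn [-107.7    0.    -0.2]
```

View pics/w15.png

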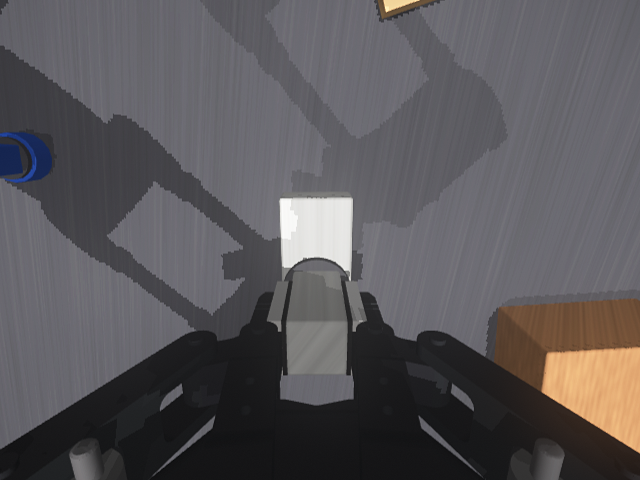

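```bash
python3 -m crank '[[0,2,1,6,0,0,1],[0,6,2.8,16,0,0,1],[0,11,5,26,0,0,1],[0,16,7.4,36,0,0,1],[0,20,9.2,45,0,0,1]]'; python3 -m crank '[[0,0,0,9,0,0,1],[0,0,0,18,0,0,1],[0,0,0,25,0,0,1],[0,0,0,27.3,0,0,1],[0,0,0,27.3,0,0,1]]'; python3 - <<'E'
from h import *
d=eyes.get_image('wrist'); cv2.imwrite('pics/w16.png',d['color'])
plan(633.4,-137.3,100,115,180)
E
```

```text
clock: 32.52
position: [0.6313, -0.1451, 0.1591]
ee_rot: [0.668, 0.23, 0.669, -0.229]
contact_force: [1.0, -0.1, -5.2]
width: 0.021
clock: 33.15
position: [0.6308, -0.1473, 0.1592]
ee_rot: [0.596, 0.379, 0.597, -0.38]
contact_force: [0.1, -0.2, -5.3]
width: 0.0215
t 33.20 pos [ 630.9 -147.4  159.4] jaw yaw -64.9 tilt 0.08 F [-1.   0.1 -4.5] w 21.3mm q1 -0.34 q6 0.80
shift cm [ 5.94  0.66 -0.8 ]
 jaw 295.0 turn [ 0.1 -0.1  0.1]
 jaw 115.0 turn [-1.799e+02 -1.000e-01 -1.000e-01]
```

View pics/w16.png

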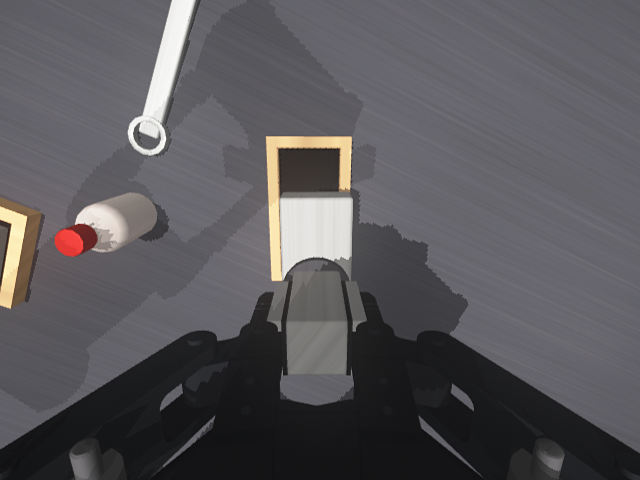

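```bash
python3 -m crank '[[1,0.6,-0.8,0,0,0,1],[4,0.6,-0.8,0,0,0,1],[8,0.6,-0.8,0,0,0,1],[10.6,0.6,-0.8,0,0,0,1],[10.6,0.6,-0.8,0,0,0,1]]'; python3 -m crank '[[0,0,0,0,0,0,1],[0,0,0,0,0,0,1]]'; python3 - <<'E'
from h import *
d=eyes.get_image('wrist'); cv2.imwrite('pics/w17.png',d['color'])
plan(633.4,-137.3,37,115,180)
E
```

```text
clock: 33.83
position: [0.6309, -0.1362, 0.051]
ee_rot: [0.594, 0.379, 0.599, -0.38]
contact_force: [-0.3, -0.9, -4.5]
width: 0.0208
clock: 34.08
position: [0.6346, -0.138, 0.0559]
ee_rot: [0.598, 0.38, 0.595, -0.379]
contact_force: [-0.3, 1.1, -4.2]
width: 0.0214
t 34.12 pos [ 634.4 -137.9   55.8] jaw yaw -65.0 tilt 0.18 F [-0.4 -0.3 -5.3] w 21.5mm q1 -0.32 q6 0.81
shift cm [ 1.88 -0.07 -0.1 ]
 jaw 295.0 turn [ 0.   0.1 -0.1]
 jaw 115.0 turn [-180.     0.2    0.2]
```

View pics/w17.png

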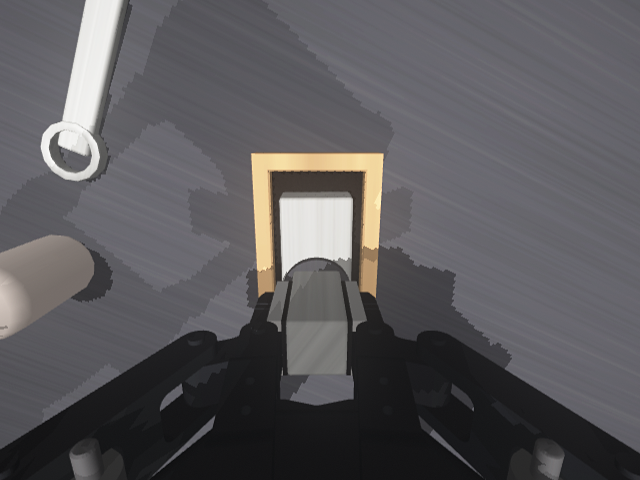

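```bash
python3 -m crank '[[0.4,0,0,0,0,0,1],[0.8,0,0,0,0,0,1],[1.1,0,0,0,0,0,1],[1.3,0,0,0,0,0,1],[1.4,0,0,0,0,0,1]]'; python3 -m crank '[[0,0,0,0,0,0,1],[0.05,0,0,0,0,0,1],[0.1,0,0,0,0,0,1],[0.1,0,0,0,0,0,1]]'
```

```text
clock: 34.75
position: [0.6333, -0.1377, 0.04]
ee_rot: [0.596, 0.38, 0.597, -0.38]
contact_force: [-0.1, -0.0, -5.1]
width: 0.0213
clock: 35.25
position: [0.6333, -0.1377, 0.0392]
ee_rot: [0.597, 0.38, 0.597, -0.38]
contact_force: [0.6, 0.9, -5.6]
width: 0.0214
```

```bash
python3 -m crank '[[0.05,0,0,0,0,0,1],[0.1,0,0,0,0,0,1],[0.15,0,0,0,0,0,1],[0.2,0,0,0,0,0,1],[0.22,0,0,0,0,0,1]]'; python3 -m crank '[[0.03,0,0,0,0,0,1],[0.06,0,0,0,0,0,1],[0.06,0,0,0,0,0,1]]'
```

```text
clock: 35.88
position: [0.6333, -0.1377, 0.0369]
ee_rot: [0.596, 0.38, 0.597, -0.38]
contact_force: [0.7, -0.0, -4.8]
width: 0.0214
clock: 36.25
position: [0.6333, -0.1377, 0.0365]
ee_rot: [0.597, 0.38, 0.596, -0.38]
contact_force: [-0.9, -0.3, -4.8]
width: 0.0209
```

```bash
python3 -m crank '[[0.03,0,0,0,0,0,1],[0.05,0,0,0,0,0,1],[0.05,0,0,0,0,0,1]]'
```

```text
clock: 36.62
position: [0.6334, -0.1377, 0.0365]
ee_rot: [0.597, 0.38, 0.596, -0.38]
contact_force: [-1.4, 0.3, 0.3]
width: 0.0213
```

Seated (load gone, height stopped). Release and retreat.

```bash
python3 -m crank '[[0,0,0,0,0,0,2.6],[0,0,0,0,0,0,3.5],[0,0,0,0,0,0,5],[0,0,0,0,0,0,5]]'; python3 -m crank '[[-3,0,0,0,0,0,5],[-8,0,0,0,0,0,5],[-13,0,0,0,0,0,5],[-13,0,0,0,0,0,5],[-13,0,0,0,0,0,5]]'; python3 - <<'E'
from h import *
d=eyes.get_image('wrist'); cv2.imwrite('pics/w18.png',d['color'])
tallw(d,.066,.082,(633,-137),40); tallw(d,.020,.03,(633,-137),60)
plan(480,-137,200,115,180)
E
```

```text
clock: 37.12
position: [0.6334, -0.1377, 0.036]
ee_rot: [0.597, 0.38, 0.596, -0.38]
contact_force: [0.6, -0.4, -0.3]
width: 0.0501
clock: 37.75
position: [0.6329, -0.1376, 0.1656]
ee_rot: [0.596, 0.38, 0.597, -0.38]
contact_force: [-0.1, 0.0, 0.0]
width: 0.0501
 px [317. 238.] n 984 (array([ 633.1, -136.8]), array([22.1, 21.6]), 25.5) z med 0.0741
 px [317. 213.] n 2824 (array([ 633., -137.]), array([89.5, 34.1]), 25.3) z med 0.0243
t 37.80 pos [ 632.4 -137.4  164.7] jaw yaw -65.0 tilt 0.14 F [-0.7 -0.2 -0.6] w 50.0mm q1 -0.32 q6 0.81
shift cm [ -3.5  -13.79  -6.49]
 jaw 295.0 turn [ 0.  -0.1  0.1]
 jaw 115.0 turn [-1.8e+02 -2.0e-01 -1.0e-01]
```

View pics/w18.png

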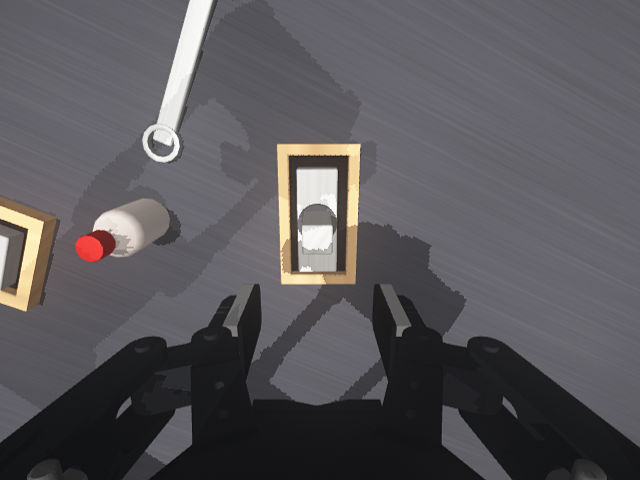

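Bar tool is flat in its recess (317,220). Move up clear for a final overall check.

```bash
python3 -m crank '[[-2,-2,-1,0,0,0,5],[-3.5,-8,-4,0,0,0,5],[-3.5,-14,-7,0,0,0,5],[-3.5,-20,-10,0,0,0,5],[-3.5,-20,-10,0,0,0,5]]'; python3 -m crank '[[0,0,0,0,0,0,5],[0,0,0,0,0,0,5],[0,0,0,0,0,0,5]]'; python3 - <<'E'
from h import *
d=eyes.get_image('top'); cv2.imwrite('pics/t19.png',d['color'])
s=eyes.get_image('scene'); cv2.imwrite('pics/s19.png',s['color'])
for n,p in dict(big=(549,376),small=(383,277),sq=(480,123),bar=(633,-137)).items():
    tallw(d,.06,.085,p,40,name=n)
tallw(d,.055,.1,(566,1),40,name="bottle"); tallw(d,.05,.1,(314,-333),40,name="blue")
print(manip.get_state()["contact_force"].round(1), manip.get_state()["clock"])
a=cv2.imread("pics/top0.png"); b=d['color']
for nm,(y0,y1,x0,x1) in dict(wrench=(120,198,335,358),bottle=(198,230,340,368),blue=(315,342,480,512),orange=(180,245,90,155)).items():
    print(nm,np.abs(a[y0:y1,x0:x1].astype(int)-b[y0:y1,x0:x1]).mean().round(2))
E
```

```text
clock: 38.42
position: [0.4048, -0.1302, 0.1991]
ee_rot: [0.594, 0.38, 0.598, -0.38]
contact_force: [0.7, -0.1, 0.6]
width: 0.0498
clock: 38.8
position: [0.4112, -0.1321, 0.2006]
ee_rot: [0.597, 0.38, 0.597, -0.379]
contact_force: [-0.3, 0.6, 0.1]
width: 0.0499
big px [184. 214.] n 113 (array([547.6, 375.5]), array([22.9, 21.5]), 64.9) z med 0.0737
small px [225. 290.] n 114 (array([382.4, 277. ]), array([21.6, 21.7]), 65.0) z med 0.0739
sq px [297. 248.] n 103 (array([478.5, 122.9]), array([21.1, 22.1]), 3.7) z med 0.0736
bar px [414. 184.] n 115 (array([ 631.9, -137. ]), array([21.6, 24.4]), 25.8) z med 0.0729
bottle px [353. 211.] n 200 (array([565.9,   1.2]), array([34.7, 34.2]), 1.0) z med 0.0658
blue px [501. 328.] n 114 (array([ 314.2, -332.1]), array([20.3, 21.5]), 3.7) z med 0.0666
[ 0.4  0.6 -0.7] 38.9
wrench 5.17
bottle 5.93
blue 8.61
orange 4.3
```

View pics/t19.png

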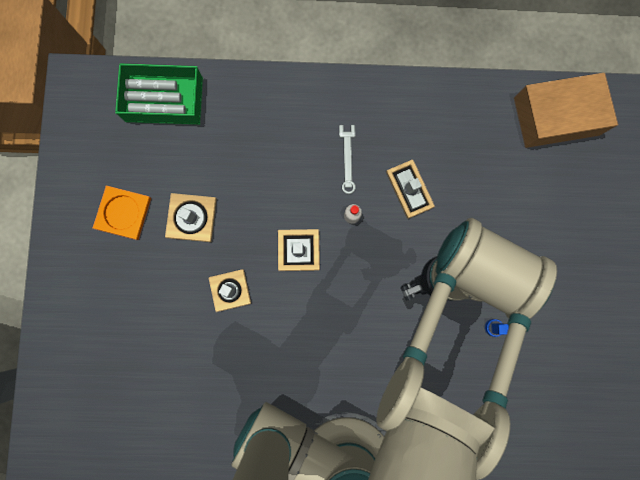

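View pics/s19.png

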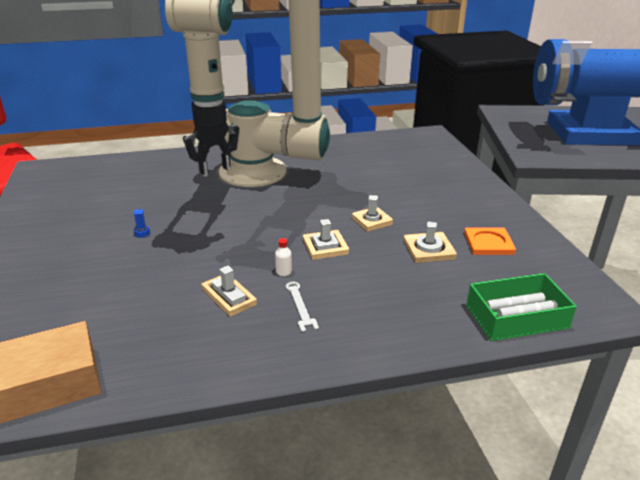

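All four tools stand in their recesses (top view: 190,217; 229,290; 298,249; 410,188). The bottle (353,212), wrench (348,155), blue tool and orange holder are unmoved, so I'm handing in.

```bash
python3 -c "
from rig import manip
print(manip.sign_off())"
```

```text
the job is handed in; nothing more can be done
None
```

All four press tools are in their matching plywood holders and released. I set them down in the order big round, small round, square, bar, and handed in at about 39 s of the 131 s allowed.

**Seating:** close wrist-camera measurements after each release put every tenon top at 74.1 mm, which is the 68 mm tool height plus the 6 mm floor. Flange tops read 24.3–25.1 mm against 24 mm expected, so all four lie flat. Each tool was within about 1 mm of its recess centre, and the square and bar tools were turned to match their recesses within about 1°.

**Set-down:** I lowered the last millimetres in small steps until the load came off. The highest force in the readings at the end of each move was about 8 N.

**Bystanders:** in the last overhead check the oil bottle and the blue look-alike read within 1 mm of their first positions. I compared the wrench and the orange look-alike only by image difference and by eye, and saw no movement.

**Disagreement:** the final top-camera tenon heights read slightly low, at 72.9–73.9 mm, and the tenon positions differed by 1–2 mm from the wrist view. Both are within that camera's noise and calibration. No check failed.

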